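# Take the sample jar out of the lidded pot and put it on the balance

## Robot

A 6-joint arm with a two-finger parallel gripper is mounted at the origin on the work surface. World frame = base frame: x ahead of the robot, y to its left, z up, the work surface at z = 0. Lengths are in m, angles in rad, forces in N, time in s.
With the tool pointing down it reaches from about 0.35 to 0.85 m from the base axis. Payload 8.1 kg.
Tool frame: the origin (TCP) lies at the very end of the fingers, on their centre line; the grasp point (between the pads) lies 19 mm behind it (env.grip_point_offset is the distance from the TCP to the grasp point, in m); z points along the fingers, y is the line along which they close (so a half turn about z gives the same grasp; the last joint's range is limited). The gripper opens to 85 mm and grips with 20 to 120 N. Pads are 22 mm wide; open, the fingers measure 114 mm over their backs; the gripper's body (76 mm by 85 mm) begins 54 mm behind the grasp point. The pads swing forward as they close: fully open they stand 13 mm farther back than shut.
Start: joints at [-1.24, 0.13, 1.488, -0, 1.523, -0.085], TCP at [0.242, -0.549, 0.231] pointing down, gripper open.
Joint ranges: [-2.96, 2.96], [-0.89, 2.26], [0.02, 2.5], [-1.34, 4.48], [0, 2.73], [-2.66, 2.66]. Speed limits (rad/s): [2.39, 2.39, 2.79, 3.14, 3.14, 3.14].

## Interface

Orientations are given as a 3x3 rotation matrix whose columns are the frame's x, y, z axes.
In Python, from bench import env gives the robot as it stands.
- The arm moves only by the tool play_rows, never from a script. Its argument "commands" is a list of rows, each a list of 7 numbers: the shift along the tool's x, y, z in cm, then the turn, a rotation vector about the tool's x, y, z in rad, then the finger opening in cm, from 0 to 8.54. A call has 1 to 12 rows; each row shifts and turns the commanded pose from where the row before left it, along the tool's axes as they then stand; what a row does not reach is not made up. A row lasts 1/10 s, in which the tool goes at most 50 mm and 8.59 degrees, less where a joint would pass 70% of its speed; a pose out of reach is approached as far as the arm can. A call is refused whole if a number of a shift passes 5 or a number of a turn 0.15, either way. A call with a gripper value outside its range is refused whole. The fingers move at their own pace and stop on an object; the grip force is fixed at half the most. Time passes only in rows, so rows that do not move let the fingers close. It gives the time, the measured TCP pose, the force, the opening and the grip force at its end, in the units of the state.
- env.observe(): the state, without advancing time (a new reading comes with each control period).
- env.snapshot(name): name is "side" or "top"; returns a dict with "image" (400x640x3 uint8, red, green, blue), "range_z" (400x640 float32, m along the optical axis (not along the pixel's ray), 0 where there is no reading), "fx", "fy", "cx", "cy" (pixels), "position" and "orientation" of the camera in the world. Camera axes: x right, y up, looking along -z (the intrinsics and any distortion apply to the point x, -y, -z); pixel columns grow to the right and rows downward; lengths in m; the calibration is good to about 2 mm. A picture is of the moment at which its call begins.
- env.close_job(): hands the job in; it is judged then, once.
The state is a dict: "t": time; "joints": joint angles; "joint_velocities": joint speeds; "effort": joint torques, N m; "tcp_pos": TCP position; "orientation": TCP orientation; "ft_force": force on the tool from outside, world axes, zero at the start; "wrist_torque": the same for the moment, N m; "grip_width": opening from 0.0 (shut) to 1.0 (fully open); "grip_force": force on a finger pad.
Only numpy, scipy, OpenCV 4.12 (cv2) and the standard library are available. Lean on these libraries where they do the work, as an engineer would, in place of code of your own. Each camera call takes 0.05 s, during which the arm holds its last target. There are 200 camera calls.

## Task

Lift the lid off the wide steel pot and lay it flat, knob up, in the empty steel tray; then take the white jar out of the pot and stand it upright in the middle of the balance's pan. Keep the jar upright, set both down gently instead of dropping them, and leave the pot and everything else standing where they are.

Things in the scene. Friction and masses are not known exactly. Their poses are not given: they have to be found in the camera images.
- pot: Loose round stainless pot, low and wide: 168 mm across, 160 mm inside, 97 mm high, floor 5 mm thick, 1.2 kg, small side loops at its +y and -y (to 110 mm from the axis, 72 mm up). Origin: centre of underside, z up. At first the lid is on it and the jar inside. Pot, tray and balance share three places, left, middle and right, in any order; any yaw.
- lid: Loose stainless lid, 176 mm across, about 0.32 kg. Origin: centre of underside, z up through the knob. A 6 mm deep plug, 152 mm across, hangs loosely in the pot; the brim rests on the rim (origin 91 mm above the pot's). Metal rises to 15 mm above the origin; the round black knob on the axis is 36 mm across from 20 to 52 mm above the origin. It simply lifts off.
- jar: Loose closed white plastic jar, an upright cylinder 52 mm across (cap 53 mm) and 80 mm high, about 0.24 kg. Origin: centre of its underside, z up. It stands on the pot's floor within 15 mm of the pot's axis, its top 12 mm below the rim, hidden by the lid at first.
- tray_in (a point): Centre of the inner floor of the empty shallow stainless tray (230 x 230 mm, 12 mm high, walls and floor 4 mm, fixed). The point is on the floor's upper face; x and y run parallel to its sides, z up. The lid (176 mm) fits inside with about 23 mm to spare all round when centred; lying flat, its origin is at this height.
- pan (a point): Centre of the upper face of the balance's round steel pan (160 mm across, 75 mm above the table, does not give). The fixed white balance under it is 240 x 190 mm, 50 mm high, with its display on the low strip at the robot's side of the pan; z up.
- canister: Bystander, not the pot: narrower, taller steel canister with a fixed lid and bail loop, 106 mm across, 149 mm high, at the back left. Origin: centre of its underside.
- tin0: Bystander: food tin, 74 mm across, 108 mm high, at the back, left of the middle. Origin: centre of its underside.
- tin1: Bystander: food tin, 74 mm across, 108 mm high, at the back, right of the middle. Origin: centre of its underside.
- store_jar: Bystander: clear storage jar with a screw lid, 88 mm across, 120 mm high, at the back right. Origin: centre of its underside.
- bottle: Bystander: clear bottle, 72 mm across, 230 mm high, at the far left. Origin: centre of its underside.
- weight: Bystander: steel calibration weight with a small knob, 52 mm across, 60 mm high, near the robot, left of the middle. Origin: centre of its underside.

How it is judged:
On the way, in this order (a step that is already met when the one before it is completed fails the run):
1. the lid lies released, flat and knob up in the tray while the jar still stands in the pot (z of lid in the frame of tray_in between -0.004 and 0.005 m and horizontal distance between lid and tray_in below 0.035 m and angle between lid's own z axis and vertical below 0.06 rad and contact force between the fingers and lid below 0.1 N and linear speed of lid below 0.03 m/s and horizontal distance between jar and pot below 0.055 m and z of jar in the frame of pot below 0.015 m), for 0.2 s.
2. the jar is lifted clear of the pot (z of jar in the frame of pot above 0.1 m), for 0.05 s.
At the end, for the whole second after the job is handed in: Lid flat (0.06 rad) on the tray floor (5 mm), knob up, within 35 mm of the tray centre; jar upright (0.08 rad) on the pan, within 40 mm of its centre; both released and at rest; pot upright and within 40 mm of its starting place (z of lid in the frame of tray_in between -0.004 and 0.005 m and horizontal distance between lid and tray_in below 0.035 m and angle between lid's own z axis and vertical below 0.06 rad and contact force between the fingers and lid below 0.1 N and linear speed of each of lid, jar below 0.03 m/s and z of jar in the frame of pan between -0.004 and 0.005 m and horizontal distance between jar and pan below 0.04 m and angle between jar's own z axis and vertical below 0.08 rad and contact force between the fingers and jar below 0.1 N and angle between pot's own z axis and vertical below 0.05 rad and distance of pot from where it was at the start of the episode below 0.04 m); the robot touches nothing.
It fails at once if the lid is dropped or flung (moves faster than 0.45 m/s out of the fingers, a fall of about 10 mm) (linear speed of lid above 0.45 m/s and contact force between the fingers and lid below 0.05 N).
It fails at once if the jar is dropped or flung (moves faster than 0.45 m/s out of the fingers, a fall of about 10 mm) (linear speed of jar above 0.45 m/s and contact force between the fingers and jar below 0.05 N).
It fails at once if the jar is tipped more than 0.5 rad (angle between jar's own z axis and vertical above 0.5 rad).
It fails at once if the pot is pushed more than 40 mm or tipped more than 0.3 rad (distance of pot from where it was at the start of the episode above 0.04 m or angle between pot's own z axis and vertical above 0.3 rad).
It fails at once if a bystander is moved more than 30 mm or tipped over (distance of any of canister, tin0, tin1, store_jar, bottle, weight from where it was at the start of the episode above 0.03 m or angle between any of canister, tin0, tin1, store_jar, bottle, weight's own z axis and vertical above 0.5 rad).
It also fails if it takes over 64 s, if anything falls off the work surface, if the arm or the gripper's body presses on something with over 40 N, if the wrist force passes 120 N, or if a joint passes its speed limit or range.

## Working session

There is one attempt and no reset: what is moved stays moved. The work goes in short steps, Python scripts to look and compute and a tool call to move; the robot and the scene stay as the last step left them, time stands still between calls to the robot, and variables do not carry over. Pictures are saved under pics/ and viewed, at most 10 in all, crops included, and the job is handed in when it is done.

Besides the shell and the picture viewer there is one more tool, called in YAML: its name, and indented under it one key for each argument. play_rows: Moves the arm, as the interface text tells. Its arguments: {"type":"object","properties":{"commands":{"type":"array"}},"required":["commands"]}

```bash
mkdir -p pics
cat > h.py <<'E'
import numpy as np, cv2
from bench import env
def snap(name,f=None):
    s=env.snapshot(name)
    np.savez('/tmp/%s.npz'%name,**{k:np.array(v) for k,v in s.items()})
    if f: cv2.imwrite(f,s['image'][:,:,::-1])
    return s
def cloud(s):
    h,w=s['range_z'].shape; u,v=np.meshgrid(np.arange(w),np.arange(h)); z=s['range_z']
    p=np.stack([(u-s['cx'])/s['fx']*z,-(v-s['cy'])/s['fy']*z,-z],-1)
    R=np.array(s['orientation']);P=p@R.T+np.array(s['position']);P[z==0]=np.nan
    return P
E
python3 - <<'E'
from h import *
s=snap('top','pics/top.png');t=snap('side','pics/side.png')
for a in(s,t):print(a['position'],a['orientation'],a['fx'],a['cx'],a['cy'],[k for k in a])
print(env.observe())
E
```

```text
[0.4085281  0.09523909 1.32071999] [[-0.01199552  0.99190791 -0.12639151]
 [-0.99983288 -0.0136421  -0.01217005]
 [-0.01379581  0.1262244   0.99190578]] 422.48214549285024 320.08570682346465 199.49052380980908 ['image', 'range_z', 'fx', 'fy', 'cx', 'cy', 'position', 'orientation']
[0.31940703 0.963368   0.88371956] [[-0.9588055   0.18969153 -0.21144537]
 [-0.28405646 -0.63504642  0.71835087]
 [ 0.00198745  0.74882118  0.66276911]] 481.8042059847654 321.6622924878118 198.71762472609348 ['image', 'range_z', 'fx', 'fy', 'cx', 'cy', 'position', 'orientation']
{'t': 0.1, 'joints': array([-1.24040419e+00,  1.31077214e-01,  1.48915527e+00, -1.31222097e-05,
        1.52305598e+00, -8.53803067e-02]), 'joint_velocities': array([-1.84978014e-05, -2.79083217e-03, -4.51742142e-03,  3.64049639e-04,
       -6.15296939e-04,  4.09738007e-04]), 'effort': array([ 1.16786367e-03, -5.70952713e+01, -5.01941800e+01, -2.16123935e-04,
        8.15375475e-03, -3.69573752e-05]), 'tcp_pos': array([ 0.24219992, -0.54838994,  0.23036269]), 'orientation': array([[ 9.14804386e-01,  4.03896792e-01, -5.62542363e-04],
       [ 4.03897162e-01, -9.14802997e-01,  1.59983893e-03],
       [ 1.31554371e-04, -1.69074893e-03, -9.99998562e-01]]), 'ft_force': array([-0.21135699, -0.35106057,  0.47408327]), 'wrist_torque': array([-0.02573935, -0.0473457 ,  0.05340013]), 'grip_force': 0.0, 'grip_width': 0.9991259021630805}
```

View pics/top.png

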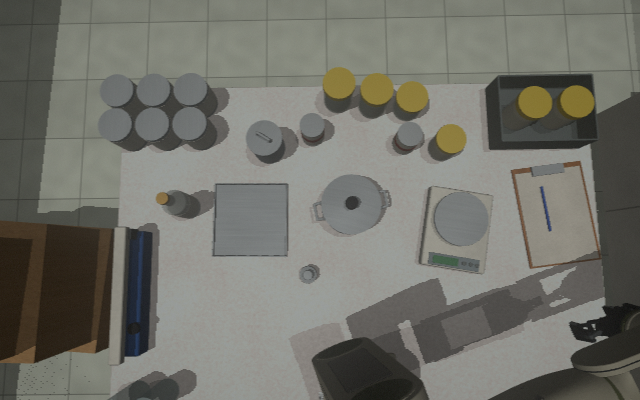

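View pics/side.png

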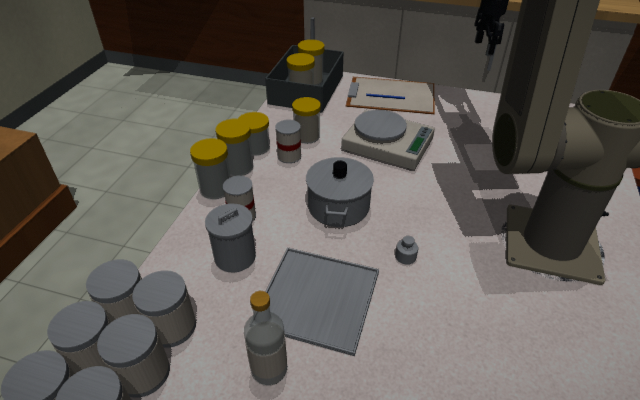

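Top view: tray on the left (corners about (214,184) to (288,256)), pot in the middle with its knob at (352,202), and the balance pan on the right at (461,219). The side view confirms this order.

```bash
cat >> h.py <<'E'
def load(n):
    d=np.load('/tmp/%s.npz'%n); return {k:d[k] for k in d}
def px(s,u,v,z):
    d=np.array([(u-s['cx'])/s['fx'],-(v-s['cy'])/s['fy'],-1])@np.array(s['orientation']).T
    p=np.array(s['position']); return p+d*(z-p[2])/d[2]
def uv(s,P):
    c=(np.atleast_2d(P)-s['position'])@np.array(s['orientation'])
    return np.stack([s['cx']+s['fx']*c[:,0]/-c[:,2],s['cy']+s['fy']*c[:,1]/c[:,2]],-1)
E
python3 - <<'E'
from h import *
s=load('top');P=cloud(s)
im=s['image'][165:285,200:500,::-1]
cv2.imwrite('pics/c.png',cv2.resize(im,None,fx=2.65,fy=2.65,interpolation=cv2.INTER_CUBIC))
x,y,z=P[...,0],P[...,1],P[...,2]
def fit(n,u0,u1,v0,v1,a,b):
    m=np.zeros(z.shape,bool);m[v0:v1,u0:u1]=1;m&=(z>a)&(z<b)
    q=P[m][:,:2].astype(np.float32);print(n,m.sum(),'med z',np.median(z[m]),'mean',q.mean(0),'minarearect',cv2.minAreaRect(q), 'circ',cv2.minEnclosingCircle(q))
fit('knob',335,370,185,220,.125,.16)
fit('lid',305,400,165,245,.085,.125)
fit('pan',425,500,185,250,.068,.085)
fit('tray',205,300,175,265,-.005,.03)
fit('trayrim',205,300,175,265,.008,.02)
print(z[200:240:8,225:285:12].round(3))
for n,a in dict(knob=(352,202,.143),pan=(461,218.5,.075),tr=(251,220,.004),weight=(309,272,.06),tin0=(312,122,.108),tin1=(409,131,.108),can=(265,137,.149)).items(): print(n,px(s,*a).round(4))
E
```

```text
knob 130 med z 0.14334675342470793 mean [0.5494637  0.02055736] minarearect ((0.5495349168777466, 0.02010086178779602), (0.03371288627386093, 0.033436089754104614), 43.222190856933594) circ ((0.5504290461540222, 0.020086295902729034), 0.017895258963108063)
lid 2703 med z 0.10362158417402267 mean [0.5494669  0.02036693] minarearect ((0.5506137609481812, 0.020649507641792297), (0.17288747429847717, 0.1742156445980072), 44.12061309814453) circ ((0.5509649515151978, 0.020361563190817833), 0.0881427600979805)
pan 2314 med z 0.07547898981158552 mean [ 0.50502604 -0.30386478] minarearect ((0.50600665807724, -0.30454686284065247), (0.15703943371772766, 0.15936671197414398), 0.019670071080327034) circ ((0.5056218504905701, -0.30462902784347534), 0.08075600117444992)
tray 8479 med z 0.003945263662293641 mean [0.51668376 0.32558858] minarearect ((0.518864631652832, 0.3285491466522217), (0.3020550310611725, 0.2817290723323822), 89.45588684082031) circ ((0.5188966393470764, 0.3285488486289978), 0.20660211145877838)
trayrim 1106 med z 0.009752191023683854 mean [0.52273595 0.33493578] minarearect ((0.5167040824890137, 0.31798726320266724), (0.25274989008903503, 0.2740294635295868), 2.089503526687622) circ ((0.510034441947937, 0.32815366983413696), 0.16573971509933472)
[[0.011 0.002 0.005 0.004 0.007]
 [0.005 0.005 0.004 0.004 0.007]
 [0.01  0.004 0.003 0.003 0.006]
 [0.007 0.002 0.007 0.007 0.004]
 [0.001 0.006 0.001 0.009 0.007]]
knob [0.5503 0.0202 0.143 ]
pan [ 0.5052 -0.3034  0.075 ]
tr [0.5146 0.3284 0.004 ]
weight [0.3544 0.1459 0.06  ]
tin0 [0.7949 0.1313 0.108 ]
tin1 [ 0.7628 -0.1543  0.108 ]
can [0.7398 0.2647 0.149 ]
```

View pics/c.png

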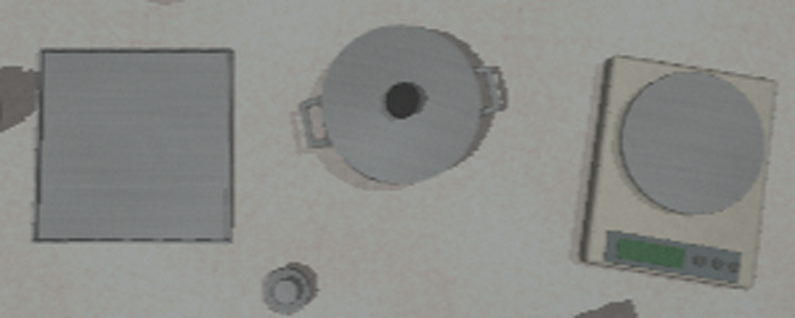

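The tray centre is at (0.515, 0.3285), the knob at (0.550, 0.020) and the pan at (0.5055, -0.304). I'll square the tool yaw first, then travel towards the knob.

play_rows:
  commands:
    - [0,0,-0.7,0,0,0.139,8.5]
    - [0,0,-0.7,0,0,0.139,8.5]
    - [0,0,-0.7,0,0,0.138,8.5]
    - [1,-2,0,0,0,0,8.5]
    - [2.2,-4,0,0,0,0,8.5]
    - [2.2,-4,0,0,0,0,8.5]
    - [2.2,-4,0,0,0,0,8.5]
    - [2.2,-4,0,0,0,0,8.5]
    - [2.2,-4,0,0,0,0,8.5]
    - [2.2,-4,0,0,0,0,8.5]
    - [2.2,-4,0,0,0,0,8.5]
    - [2.2,-4,0,0,0,0,8.5]

```text
t: 1.3
tcp_pos: [0.4288, -0.2071, 0.252]
orientation: [[1.0, -0.0, -0.0], [-0.0, -1.0, 0.0], [-0.0, -0.0, -1.0]]
ft_force: [0.3, -1.0, -0.2]
grip_width: 0.995
grip_force: 0.0
```

play_rows:
  commands:
    - [2,-4,0,0,0,0,8.5]
    - [2,-4,0,0,0,0,8.5]
    - [2.2,-4,0,0,0,0,8.5]
    - [2,-4,0,0,0,0,8.5]
    - [2,-3.8,0,0,0,0,8.5]
    - [2,-3,0,0,0,0,8.5]
    - [0,0,2,0,0,0,7]
    - [0,0,3,0,0,0,6]
    - [0,0,2,0,0,0,6]
    - [0,0,0,0,0,0,6]
    - [0,0,0,0,0,0,6]

```text
t: 2.4
tcp_pos: [0.5501, 0.019, 0.1822]
orientation: [[1.0, -0.0, -0.001], [-0.0, -1.0, 0.0], [-0.001, -0.0, -1.0]]
ft_force: [0.2, 0.1, 0.1]
grip_width: 0.702
grip_force: 0.0
```

Run:
```python
from h import *
t=snap('side');o=env.observe();print(o['tcp_pos'],o['grip_width'])
im=t['image'][110:250,240:440,::-1]
cv2.imwrite('pics/d.png',cv2.resize(im,None,fx=4,fy=4,interpolation=cv2.INTER_CUBIC))
```

```text
[0.55092942 0.01895728 0.18338814] 0.6997833221925818
```

View pics/d.png

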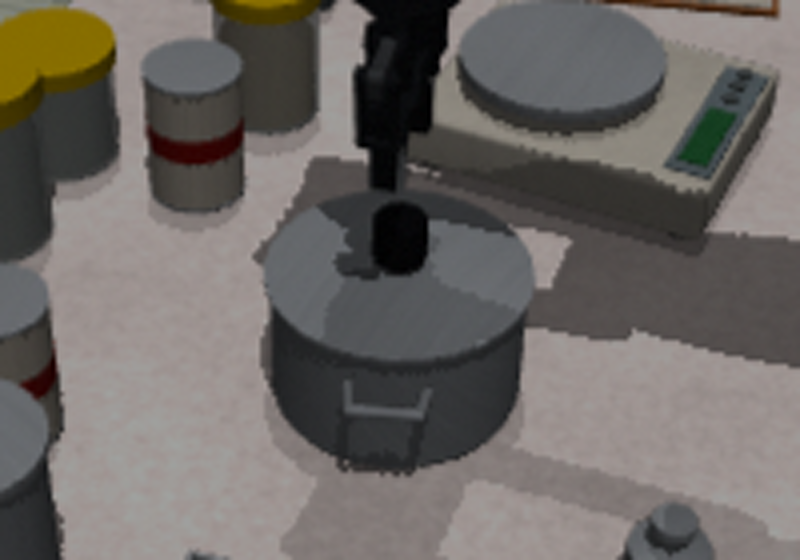

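The fingers straddle the knob, which is at crop (400,238). Now I'll descend and close.

play_rows:
  commands:
    - [0,-0.1,2,0,0,0,6]
    - [0,0,2,0,0,0,6]
    - [0,0,1.5,0,0,0,6]
    - [0,0,1,0,0,0,6]
    - [0,0,0.5,0,0,0,6]
    - [0,0,0,0,0,0,5]
    - [0,0,0,0,0,0,4]
    - [0,0,0,0,0,0,3]
    - [0,0,0,0,0,0,3]
    - [0,0,0,0,0,0,3]
    - [0,0,0,0,0,0,3]

```text
t: 3.55
tcp_pos: [0.5513, 0.0199, 0.1136]
orientation: [[1.0, -0.0, 0.002], [-0.0, -1.0, -0.0], [0.002, 0.0, -1.0]]
ft_force: [-1.2, -0.4, 6.0]
grip_width: 0.403
grip_force: 60.3
```

play_rows:
  commands:
    - [0,0,-0.2,0,0,0,3]
    - [0,0,-0.5,0,0,0,3]
    - [0,0,-1,0,0,0,3]
    - [0,0,-1.5,0,0,0,3]
    - [0,0,-2,0,0,0,3]
    - [0,0,-2,0,0,0,3]
    - [0,0,-1.5,0,0,0,3]
    - [0,0,-0.5,0,0,0,3]
    - [0,0,0,0,0,0,3]

```text
t: 4.45
tcp_pos: [0.5511, 0.0201, 0.2055]
orientation: [[1.0, -0.0, 0.002], [-0.0, -1.0, -0.0], [0.002, 0.0, -1.0]]
ft_force: [0.4, -0.4, -3.9]
grip_width: 0.406
grip_force: 60.0
```

Run:
```python
from h import *
t=snap('side');o=env.observe();print(o['tcp_pos'],o['grip_width'],o['ft_force'],o['wrist_torque'])
im=t['image'][60:250,200:450,::-1]
cv2.imwrite('pics/e.png',cv2.resize(im,None,fx=3,fy=3,interpolation=cv2.INTER_CUBIC))
```

```text
[0.55048464 0.02006151 0.20426341] 0.40117285351947224 [-0.0666213   0.24244708 -3.34090191] [-0.00593535 -0.02478842  0.03583613]
```

View pics/e.png

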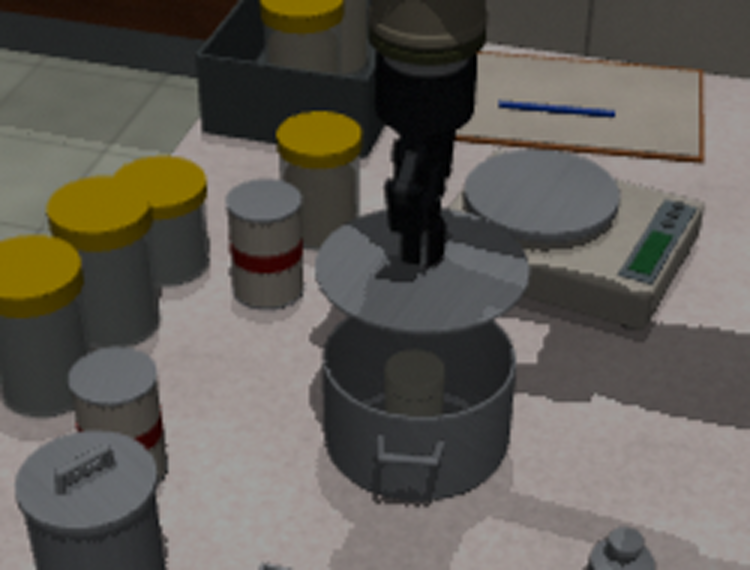

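The lid hangs level above the pot, and the jar shows inside at crop (413,380). Next I'll carry the lid to the tray.

play_rows:
  commands:
    - [-0.1,-1,0,0,0,0,3]
    - [-0.3,-2,0,0,0,0,3]
    - [-0.4,-3,0,0,0,0,3]
    - [-0.4,-4,0,0,0,0,3]
    - [-0.5,-4,0,0,0,0,3]
    - [-0.5,-4,0,0,0,0,3]
    - [-0.5,-4,0,0,0,0,3]
    - [-0.5,-4,0,0,0,0,3]
    - [-0.4,-3,0,0,0,0,3]
    - [0,-1.5,0,0,0,0,3]
    - [0,-0.4,0,0,0,0,3]
    - [0,0,0,0,0,0,3]

```text
t: 5.7
tcp_pos: [0.5142, 0.3289, 0.2035]
orientation: [[1.0, 0.0, -0.001], [0.0, -1.0, -0.001], [-0.001, 0.001, -1.0]]
ft_force: [-0.3, 0.7, -3.3]
grip_width: 0.407
grip_force: 60.5
```

Run:
```python
from h import *
o=env.observe();print(o['tcp_pos'],o['orientation'].round(4),o['joints'])
t=snap('side','pics/f.png')
```

```text
[0.51423029 0.32889115 0.20345213] [[ 1.0e+00  4.0e-04 -1.1e-03]
 [ 4.0e-04 -1.0e+00 -1.1e-03]
 [-1.1e-03  1.1e-03 -1.0e+00]] [ 4.85292170e-01  1.73338064e-01  1.49172621e+00 -4.25116729e-04
  1.47798236e+00  2.05571717e+00]
```

View pics/f.png

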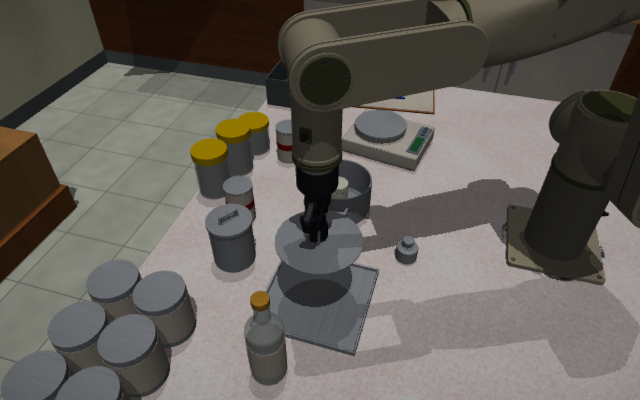

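The lid hovers over the tray, about (320,240), and is well clear of the bottle. I'll lower it.

play_rows:
  commands:
    - [0,0,1,0,0,0,3]
    - [0,0,2,0,0,0,3]
    - [0,0,3,0,0,0,3]
    - [0,0,3,0,0,0,3]
    - [0,0,3,0,0,0,3]
    - [0,0,2.5,0,0,0,3]
    - [0,0,1.5,0,0,0,3]
    - [0,0,0.8,0,0,0,3]
    - [0,0,0.3,0,0,0,3]
    - [0,0,0.2,0,0,0,3]
    - [0,0,0,0,0,0,3]

```text
t: 6.85
tcp_pos: [0.5154, 0.3295, 0.0325]
orientation: [[1.0, -0.0, 0.002], [-0.0, -1.0, 0.001], [0.002, -0.001, -1.0]]
ft_force: [1.3, -0.1, -2.9]
grip_width: 0.401
grip_force: 60.5
```

play_rows:
  commands:
    - [0,0,0.2,0,0,0,3]
    - [0,0,0.1,0,0,0,3]
    - [0,0,0.1,0,0,0,3]
    - [0,0,0.1,0,0,0,3]
    - [0,0,0,0,0,0,3]

```text
t: 7.35
tcp_pos: [0.5146, 0.3292, 0.0266]
orientation: [[1.0, -0.0, 0.0], [-0.0, -1.0, 0.0], [0.0, -0.0, -1.0]]
ft_force: [-0.9, -0.6, -1.0]
grip_width: 0.405
grip_force: 60.9
```

play_rows:
  commands:
    - [0,0,0.1,0,0,0,3]
    - [0,0,0,0,0,0,3]

```text
t: 7.55
tcp_pos: [0.5146, 0.3292, 0.0266]
orientation: [[1.0, -0.0, 0.0], [-0.0, -1.0, 0.0], [0.0, -0.0, -1.0]]
ft_force: [-6.1, -2.8, 8.9]
grip_width: 0.404
grip_force: 62.0
```

Contact. Release and rise.

play_rows:
  commands:
    - [0,0,0,0,0,0,4]
    - [0,0,0,0,0,0,5]
    - [0,0,0,0,0,0,6]
    - [0,0,0,0,0,0,6.5]
    - [0,0,0,0,0,0,6.5]
    - [0,0,-0.5,0,0,0,6.5]
    - [0,0,-2,0,0,0,6.5]
    - [0,0,-4,0,0,0,6.5]
    - [0,0,-4,0,0,0,6.5]
    - [0,0,-4,0,0,0,8.5]
    - [0,0,-4,0,0,0,8.5]
    - [0,0,-3,0,0,0,8.5]

```text
t: 8.75
tcp_pos: [0.5151, 0.3294, 0.2441]
orientation: [[1.0, -0.0, 0.003], [-0.0, -1.0, 0.002], [0.003, -0.002, -1.0]]
ft_force: [0.2, 0.4, 0.9]
grip_width: 0.996
grip_force: 0.0
```

Run:
```python
from h import *
s=snap('top');P=cloud(s);x,y,z=P[...,0],P[...,1],P[...,2];o=env.observe();print(o['tcp_pos'],o['grip_width'])
def fit(n,c,r,a,b):
    m=(np.hypot(x-c[0],y-c[1])<r)&(z>a)&(z<b);q=P[m][:,:2].astype(np.float32)
    print(n,m.sum(),np.median(z[m]),q.mean(0),cv2.minEnclosingCircle(q) if len(q) else 0)
fit('jar',(.55,.02),.06,.065,.1)
fit('pot rim',(.55,.02),.1,.09,.11)
fit('knob',(.515,.328),.05,.045,.07)
im=s['image'][140:280,200:400,::-1]
cv2.imwrite('pics/g.png',cv2.resize(im,None,fx=4,fy=4,interpolation=cv2.INTER_CUBIC))
```

```text
[0.51694031 0.33034584 0.24986405] 1.000003677321017
jar 255 0.08579856221482718 [0.55244064 0.0236393 ] ((0.5530336499214172, 0.02328864298760891), 0.026408683508634567)
pot rim 291 0.09671824688727826 [0.5543289  0.01834443] ((0.5507119297981262, 0.019981546327471733), 0.08413147926330566)
knob 40 0.05755614861955771 [0.51464903 0.31899983] ((0.5139403939247131, 0.3233219385147095), 0.013595580123364925)
```

View pics/g.png

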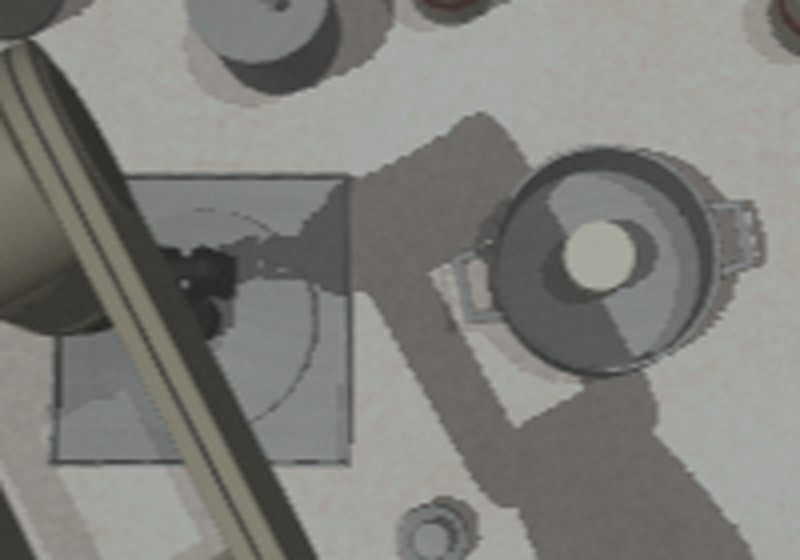

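The lid lies flat in the tray, its rim circle inside the walls. The jar sits at crop (600,256), which is world (0.5527, 0.0235). I'll go over the jar.

play_rows:
  commands:
    - [0.2,1.5,0,0,0,0,8]
    - [0.3,3,0,0,0,0,7.5]
    - [0.4,4,0,0,0,0,7.5]
    - [0.5,4,0,0,0,0,7.5]
    - [0.5,4,0,0,0,0,7.5]
    - [0.5,4,0,0,0,0,7.5]
    - [0.5,4,0,0,0,0,7.5]
    - [0.4,3.5,0,0,0,0,7.5]
    - [0.3,2,0,0,0,0,7.5]
    - [0,0.6,0,0,0,0,7.5]
    - [0,0,4,0,0,0,7.5]
    - [0,0,0,0,0,0,7.5]

```text
t: 10.0
tcp_pos: [0.5467, 0.0232, 0.1943]
orientation: [[1.0, -0.001, -0.01], [-0.001, -1.0, 0.001], [-0.01, -0.001, -1.0]]
ft_force: [-1.9, 0.5, -2.5]
grip_width: 0.878
grip_force: 0.0
```

play_rows:
  commands:
    - [0,0,2,0,0,0,7.5]
    - [0,0,3,0,0,0,7.5]
    - [0,0,2,0,0,0,7.5]
    - [0,0,0,0,0,0,7.5]
    - [0,0,0,0,0,0,7.5]

```text
t: 10.5
tcp_pos: [0.5503, 0.0236, 0.131]
orientation: [[1.0, 0.001, -0.001], [0.001, -1.0, 0.0], [-0.001, -0.0, -1.0]]
ft_force: [-0.3, 0.1, -0.1]
grip_width: 0.88
grip_force: 0.0
```

play_rows:
  commands:
    - [0.2,0,1,0,0,0,7.5]
    - [0,0,2,0,0,0,7.5]
    - [0,0,2,0,0,0,7.5]
    - [0,0,2,0,0,0,7.5]
    - [0,0,1.5,0,0,0,7.5]
    - [0,0,0.7,0,0,0,7.5]
    - [0,0,0,0,0,0,7.5]
    - [0,0,0,0,0,0,7.5]

```text
t: 11.3
tcp_pos: [0.5532, 0.023, 0.0392]
orientation: [[1.0, -0.0, 0.001], [-0.0, -1.0, -0.0], [0.001, 0.0, -1.0]]
ft_force: [-0.3, -0.2, 0.9]
grip_width: 0.875
grip_force: 0.0
```

play_rows:
  commands:
    - [0,0,0,0,0,0,6.5]
    - [0,0,0,0,0,0,6]
    - [0,0,0,0,0,0,5.5]
    - [0,0,0,0,0,0,5]
    - [0,0,0,0,0,0,4.5]
    - [0,0,0,0,0,0,4.5]
    - [0,0,0,0,0,0,4.5]

```text
t: 12.0
tcp_pos: [0.553, 0.023, 0.0391]
orientation: [[1.0, -0.0, 0.001], [-0.0, -1.0, -0.0], [0.001, 0.0, -1.0]]
ft_force: [-1.8, -0.0, 5.8]
grip_width: 0.6
grip_force: 61.9
```

play_rows:
  commands:
    - [0,0,-0.2,0,0,0,4.5]
    - [0,0,-0.6,0,0,0,4.5]
    - [0,0,-1.2,0,0,0,4.5]
    - [0,0,-2,0,0,0,4.5]
    - [0,0,-2.5,0,0,0,4.5]
    - [0,0,-2.5,0,0,0,4.5]
    - [0,0,-2.5,0,0,0,4.5]
    - [0,0,-2,0,0,0,4.5]
    - [0,0,-1.5,0,0,0,4.5]
    - [0,0,-1,0,0,0,4.5]
    - [0,0,0,0,0,0,4.5]
    - [0,0,0,0,0,0,4.5]

```text
t: 13.2
tcp_pos: [0.5521, 0.0231, 0.1976]
orientation: [[1.0, -0.0, -0.001], [-0.0, -1.0, 0.0], [-0.001, -0.0, -1.0]]
ft_force: [-1.0, 0.2, -3.3]
grip_width: 0.6
grip_force: 63.0
```

Run:
```python
from h import *
o=env.observe();print(o['tcp_pos'],o['ft_force'])
t=snap('side')
im=t['image'][60:250,200:450,::-1]
cv2.imwrite('pics/i.png',cv2.resize(im,None,fx=3,fy=3,interpolation=cv2.INTER_CUBIC))
```

```text
[0.5521345  0.02309745 0.19755097] [-0.96162934  0.19137498 -3.27462875]
```

View pics/i.png

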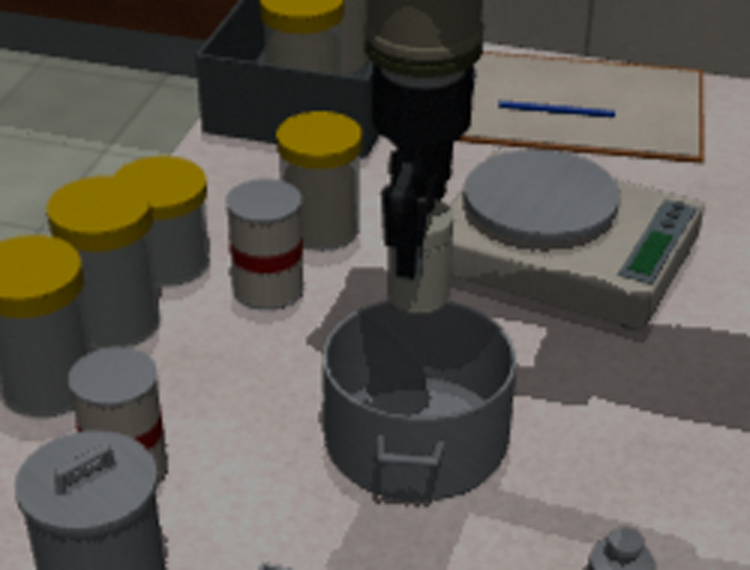

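The jar hangs upright above the pot, at crop (420,260), and the pot hasn't moved. Next I'll carry it to the pan.

play_rows:
  commands:
    - [-0.1,1,0,0,0,0,4.5]
    - [-0.3,2,0,0,0,0,4.5]
    - [-0.5,3,0,0,0,0,4.5]
    - [-0.6,4,0,0,0,0,4.5]
    - [-0.6,4,0,0,0,0,4.5]
    - [-0.6,4,0,0,0,0,4.5]
    - [-0.6,4,0,0,0,0,4.5]
    - [-0.5,4,0,0,0,0,4.5]
    - [-0.5,3.5,0,0,0,0,4.5]
    - [-0.4,2.2,0,0,0,0,4.5]
    - [0,1,0,0,0,0,4.5]
    - [0,0,0,0,0,0,4.5]

```text
t: 14.45
tcp_pos: [0.5046, -0.305, 0.1974]
orientation: [[1.0, -0.002, -0.001], [-0.002, -1.0, 0.001], [-0.001, -0.001, -1.0]]
ft_force: [-0.1, 1.2, -1.9]
grip_width: 0.606
grip_force: 63.2
```

play_rows:
  commands:
    - [0,0,1,0,0,0,4.5]
    - [0,0,2,0,0,0,4.5]
    - [0,0,2,0,0,0,4.5]
    - [0,0,1.5,0,0,0,4.5]
    - [0,0,1,0,0,0,4.5]
    - [0,0,0.5,0,0,0,4.5]
    - [0,0,0,0,0,0,4.5]

```text
t: 15.15
tcp_pos: [0.5053, -0.3034, 0.1177]
orientation: [[1.0, 0.0, -0.001], [0.0, -1.0, 0.001], [-0.001, -0.001, -1.0]]
ft_force: [-0.6, 1.3, -3.3]
grip_width: 0.603
grip_force: 63.2
```

play_rows:
  commands:
    - [0,0,0.3,0,0,0,4.5]
    - [0,0,0.2,0,0,0,4.5]
    - [0,0,0.1,0,0,0,4.5]
    - [0,0,0.1,0,0,0,4.5]
    - [0,0,0,0,0,0,4.5]

```text
t: 15.65
tcp_pos: [0.5054, -0.304, 0.1113]
orientation: [[1.0, -0.0, 0.0], [-0.0, -1.0, -0.0], [0.0, 0.0, -1.0]]
ft_force: [1.0, 0.4, -3.1]
grip_width: 0.605
grip_force: 63.2
```

play_rows:
  commands:
    - [0,0,0.1,0,0,0,4.5]
    - [0,0,0.1,0,0,0,4.5]
    - [0,0,0,0,0,0,4.5]

```text
t: 15.95
tcp_pos: [0.5054, -0.304, 0.1093]
orientation: [[1.0, -0.0, 0.0], [-0.0, -1.0, -0.0], [0.0, 0.0, -1.0]]
ft_force: [-0.1, 1.0, -2.6]
grip_width: 0.6
grip_force: 63.3
```

play_rows:
  commands:
    - [0,0,0.1,0,0,0,4.5]
    - [0,0,0,0,0,0,4.5]

```text
t: 16.15
tcp_pos: [0.5056, -0.304, 0.1092]
orientation: [[1.0, -0.0, 0.0], [-0.0, -1.0, -0.0], [0.0, 0.0, -1.0]]
ft_force: [-2.7, 1.9, 5.1]
grip_width: 0.604
grip_force: 63.3
```

Contact. Release slowly and rise.

play_rows:
  commands:
    - [0,0,0,0,0,0,5.3]
    - [0,0,0,0,0,0,6]
    - [0,0,0,0,0,0,7]
    - [0,0,0,0,0,0,7.5]
    - [0,0,0,0,0,0,7.5]
    - [0,0,-0.5,0,0,0,7.5]
    - [0,0,-2,0,0,0,7.5]
    - [0,0,-3,0,0,0,7.5]
    - [0,0,-3,0,0,0,7.5]
    - [0,0,-3,0,0,0,7.5]
    - [0,0,-3,0,0,0,7.5]
    - [0,0,0,0,0,0,7.5]

```text
t: 17.35
tcp_pos: [0.5075, -0.3054, 0.2597]
orientation: [[1.0, -0.0, 0.008], [-0.0, -1.0, -0.005], [0.008, 0.005, -1.0]]
ft_force: [0.3, -0.6, 0.5]
grip_width: 0.883
grip_force: 0.0
```

Run:
```python
from h import *
t=snap('side','pics/j.png');s=snap('top');P=cloud(s);x,y,z=P[...,0],P[...,1],P[...,2]
m=(np.hypot(x-.515,y-.3285)<.05)&(z>.045)&(z<.07);print('knob',m.sum(),P[m].mean(0),np.median(z[m]))
m=(np.hypot(x-.515,y-.3285)<.09)&(z>.008)&(z<.04);q=P[m];print('lid',len(q),np.linalg.lstsq(np.c_[q[:,:2],np.ones(len(q))],q[:,2],rcond=None)[0],cv2.minEnclosingCircle(q[:,:2].astype(np.float32)))
P=cloud(t);x,y,z=P[...,0],P[...,1],P[...,2]
m=(np.hypot(x-.505,y+.304)<.05)&(z>.147)&(z<.165);print('jartop',m.sum(),P[m].mean(0),np.median(z[m]))
```

```text
knob 116 [0.51367656 0.32824138 0.05607568] 0.05655770076972766
lid 2378 [0.00085965 0.00042294 0.01632436] ((0.5148221254348755, 0.3285295069217682), 0.08938590437173843)
jartop 158 [ 0.50519651 -0.2992428   0.15370513] 0.15407429201211553
```

View pics/j.png

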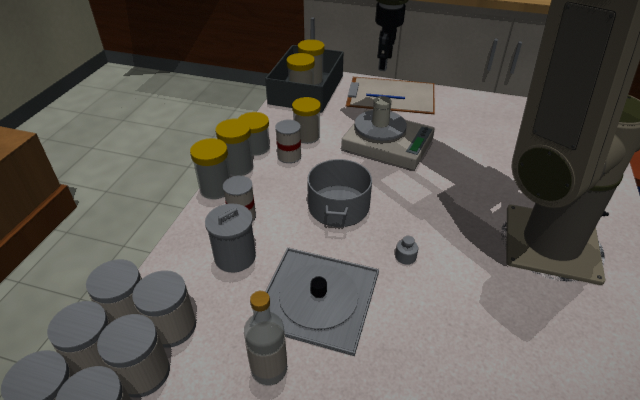

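The lid is flat and centred in the tray with the knob at (318,286), the jar is upright in the middle of the pan at (380,112), and the gripper is clear. I'll hand in the job.

```bash
python3 -c "
from bench import env
print(env.close_job())"
```

```text
the job is handed in; nothing more can be done
None
```

The job is handed in, with no verdict returned: my last measurements showed the lid flat, knob up, within about 1 mm of the tray's centre, the jar upright within about 5 mm of the pan's centre, and nothing else visibly moved.

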